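Wedge up the drawing board at the signing table

TASK

A steel ruler is trapped under the hinged drawing board. First move the amber ink jar that stands in the way at the board's front edge and stand it upright in the green tray, then slide the orange wedge along the table, thin end first, under the middle of the board's front edge (red mark) until that edge has just come off its runners, by about 7 mm. Lift only with the wedge, not with the robot itself, leave everything else where it is, and finish still gripping the wedge in place so that a colleague can draw the ruler out.

Things in the scene. Friction and masses are not known exactly. Their poses are not given: they have to be found in the camera images.
- board_lip (a point): middle of the lower front edge (red mark above it) of a wooden drawing board 260 x 340 x 16 mm, hinged 250 mm behind this edge to a fixed base, about 0.9 kg. 14 mm above the table when down on its two side runners; rises with the board. x points to the hinge (the way to push the wedge), y along the edge to the left, z up. Beneath, between runners: bare table 292 wide, 230 mm deep, open in front
- wedge_grip (a point): loose orange plastic wedge, 90 g, 153 mm long, 32 wide, flat underneath, lying on the table. This point: centre of its grip block (45 long, 32 wide, 45 mm high), 22.5 mm above its underside. x points to the thin end, z up. 22.5 mm ahead of this point the ramp starts, 30 mm high there, and falls evenly over 108 mm to 3 mm at the thin end (1 mm every 4 mm)
- wedge_tip (a point): the wedge's thin end: middle of its bottom edge, 130.5 mm ahead of wedge_grip, at table level when the wedge lies flat; the wedge is 3 mm thick here
- ink_mid (a point): amber glass ink jar with black cap and yellow label, 75 mm high, body 48 mm in diameter up to 45 mm, then a narrower cap 43 mm across, closed, about 140 g. This point is at its centre, half-way up (37.5 mm above its foot); z is its axis. It starts standing on the table close in front of the board's front edge
- tray: shallow green tray, fixed, 150 mm (its x) by 130 mm (its y), rim 22 mm above the table, walls 4 mm, floor 4 mm thick. Origin: centre of its underside on the table; z up
- tape: roll of yellow tape lying flat, 54 mm in diameter, 24 mm high; origin at the centre of its underside. Leave alone
- eraser: white eraser 55 x 24 x 14 mm; origin at the centre of its underside. Leave alone
There are look-alikes about, which are no part of the job. Of the things like the tray, leave any that is brown; of the rest the smaller one is meant.

How it is judged:
On the way, in this order (a step that is already met when the one before it is completed fails the run):
1. the ink jar stands upright in the green tray, let go (x of ink_mid in the frame of tray between -0.053 and 0.053 m and y of ink_mid in the frame of tray between -0.043 and 0.043 m and z of ink_mid in the frame of tray below 0.05 m and angle between ink_mid's own z axis and vertical below 0.15 rad and contact force between the fingers and ink below 0.1 N), for 0.3 s.
2. the gripped wedge, flat on the table under the middle of the front edge, lifts the board (height (world z) of board_lip between 0.017 and 0.026 m and contact force between wedge and board above 0.5 N and contact force between the fingers and wedge above 2 N and contact force between each of the fingers, the arm and board below 0.5 N and y of wedge_tip in the frame of board_lip between -0.06 and 0.06 m and y of wedge_grip in the frame of board_lip between -0.06 and 0.06 m and angle between wedge_tip's own z axis and vertical below 0.12 rad and height (world z) of wedge_tip below 0.008 m), for 0.3 s.
At the end, for the whole second after the job is handed in: Front edge 3 to 12 mm off the runners and still, carried by the wedge (over 0.5 N), robot off the board; wedge flat (0.12 rad) on the table, block and thin end within 60 mm of the middle, gripped (over 2 N); ink jar upright (0.15 rad) on the tray floor, let go (all of step 1 and all of step 2 and angular speed of board below 0.05 rad/s); the arm keeps its last pose, push and grip.
It fails at once if the board's front edge is raised more than 20 mm (height (world z) of board_lip above 0.034 m).
It fails at once if the robot itself touches the board (contact force between any of the fingers, the arm and board above 2 N).
It fails at once if the ink jar is tipped over (angle between ink_mid's own z axis and vertical above 0.6 rad).
It fails at once if a bystander is shifted by more than 20 mm (distance of any of tape, eraser, water, tipjar, pencup, sketchbook from where it was at the start of the episode above 0.02 m).
It also fails if it takes over 58 s, if anything falls off the work surface, if the arm or the gripper's body presses on something with over 40 N, if the wrist force passes 120 N, or if a joint passes its speed limit or range.

ROBOT

A 6-joint arm with a two-finger parallel gripper is mounted at the origin on the work surface. World frame = base frame: x ahead of the robot, y to its left, z up, the work surface at z = 0. Lengths are in m, angles in rad, forces in N, time in s.
With the tool pointing down it reaches from about 0.25 to 0.775 m from the base axis. Payload 4 kg.
Tool frame: the origin (TCP) lies midway between the tips of the shut fingers; the grasp point (between the pads) lies 19 mm behind it (robot.tcp_to_grasp is the distance from the TCP to the grasp point, in m); z points along the fingers, y is the line along which they close (so a half turn about z gives the same grasp; the last joint's range is limited). The gripper opens to 85 mm and grips with 20 to 120 N. Pads are 22 mm wide; open, the fingers measure 114 mm over their backs; the gripper's body (76 mm by 85 mm) begins 54 mm behind the grasp point. The pads swing forward as they close: fully open they stand 13 mm farther back than shut.
Start: joints at [1.165, 0.087, 1.371, -0, 1.684, -0.103], TCP at [0.164, 0.525, 0.231] pointing down, gripper open.
Joint ranges: [-3.1, 3.1], [-0.76, 2.03], [0.27, 2.55], [-1.08, 4.22], [0.17, 2.65], [-2.57, 2.57]. Speed limits (rad/s): [2.79, 2.79, 3.14, 3.14, 3.14, 3.14].

INTERFACE

Orientations are given as a 3x3 rotation matrix whose columns are the frame's x, y, z axes.
In Python, from rig import telemetry, cams, hand_in, robot gives the robot as it stands. The module is installed in compiled form; this text tells all that it offers.
- The arm moves only by the tool play_rows, never from a script. Its argument "targets" is a list of rows, each a list of 7 numbers: the turn, a rotation vector about the world's x, y, z in degrees, then the shift along the world's x, y, z in m, then the gripper's target within -1 to 1 (fully open at 1, half-way at 0, shut at -1). In form: [[wx, wy, wz, dx, dy, dz, claw], ...]. A call has 1 to 20 rows; each row is the pose to reach, as a shift and turn from the pose commanded when the call began; what a row does not reach only later rows make up. A row lasts 1/12 s, in which the tool goes at most 41.7 mm and 7.16 degrees, less where a joint would pass 70% of its speed; a pose out of reach is approached as far as the arm can. A call with a gripper value outside its range is refused whole. The fingers move at their own pace and stop on an object; the grip force is fixed at half the most. Time passes only in rows, so rows that repeat a pose let the fingers close. It gives the time, the measured TCP pose, the force and the opening at its end, in the units of the state.
- telemetry.sense(): the state, without advancing time (a new reading comes with each control period).
- cams.grab_frame(name): name is "side" or "top"; returns a dict with "image" (400x640x3 uint8, red, green, blue), "fovy" (degrees; the focal length in pixels is half the picture's height over the tangent of half this angle, whatever the lens; pixels are square), "cx", "cy" (the principal point, pixels), "k1" (the pictures are not rectified: a ray, as slopes to the right and down, at radius r is drawn at 1 + k1 r^2 times it, then the intrinsics apply), "extrinsics" (4x4, takes a point from camera to world coordinates). Camera axes: x right, y up, looking along -z (the intrinsics and any distortion apply to the point x, -y, -z); pixel columns grow to the right and rows downward; lengths in m; the calibration is good to about 2 mm. A picture is of the moment at which its call begins. There is no depth.
- hand_in(): hands the job in, once; it reports no verdict.
The state is a dict: "time_s": time; "joints": joint angles; "joint_vel": joint speeds; "effort": joint torques, N m; "tool_pos": TCP position; "tool_rot": TCP orientation; "wrist_force": force on the tool from outside, world axes, zero at the start; "torque": the same for the moment, N m; "opening": opening from 0.0 (shut) to 1.0 (fully open).
Only numpy, scipy, OpenCV 4.12 (cv2) and the standard library are available. Lean on these libraries where they do the work, as an engineer would, in place of code of your own. Each camera call takes 0.05 s, during which the arm holds its last target. There are 200 camera calls.

## Working session

There is one attempt and no reset: what is moved stays moved. The work goes in short steps, Python scripts to look and compute and a tool call to move; the robot and the scene stay as the last step left them, time stands still between calls to the robot, and variables do not carry over. Pictures are saved under pics/ and viewed, on a budget of 10 in all, crops included, one or two more only if the job needs it, and the job is handed in when it is done.

Besides the shell and the picture viewer there is one more tool, called after ">>>" as a command line: name --pt "numbers of a row" for each row, then --argument value for the rest. play_rows: Moves the arm, as the interface text tells. Its arguments: {"type":"object","properties":{"targets":{"type":"array"}},"required":["targets"]}

```bash
mkdir -p pics
cat > h.py <<'E'
import numpy as np, cv2
from rig import telemetry, cams
def grab(n,save=None):
    f=cams.grab_frame(n)
    if save: cv2.imwrite('pics/'+save,cv2.cvtColor(f['image'],cv2.COLOR_RGB2BGR))
    return f
def K(f):
    F=200/np.tan(np.radians(f['fovy'])/2)
    return np.array([[F,0,f['cx']],[0,F,f['cy']],[0,0,1.]]),np.array([f['k1'],0,0,0,0.])
def ray(f,uv):
    k,d=K(f); s=cv2.undistortPoints(np.array(uv,float).reshape(-1,1,2),k,d)[:,0]
    E=f['extrinsics']; v=np.c_[s[:,0],-s[:,1],-np.ones(len(s))]@E[:3,:3].T
    return E[:3,3],v
def plane(f,uv,z):
    o,v=ray(f,uv); return o+v*((z-o[2])/v[:,2])[:,None]
def proj(f,P):
    k,d=K(f); E=f['extrinsics']; c=(np.atleast_2d(P)-E[:3,3])@E[:3,:3]; c=c*[1,-1,-1]
    return cv2.projectPoints(c,np.zeros(3),np.zeros(3),k,d)[0][:,0]
E
python3 - <<'E'
from h import *
for n in('side','top'):
    f=grab(n,n+'0.png'); print(n,f['fovy'],f['cx'],f['cy'],f['k1']);print(f['extrinsics'].round(3))
E
```

```text
side 47.83215597121974 313.5076609818258 192.80183250063362 -0.10343286762382072
[[ 0.704  0.407 -0.582 -0.186]
 [-0.71   0.393 -0.584 -0.634]
 [-0.009  0.825  0.565  0.666]
 [ 0.     0.     0.     1.   ]]
top 52.93305737756978 316.38159577476887 205.99250240335542 -0.051663408313928176
[[-0.029  0.988 -0.155  0.276]
 [-1.    -0.028  0.009 -0.003]
 [ 0.005  0.155  0.988  1.001]
 [ 0.     0.     0.     1.   ]]
```

View pics/top0.png

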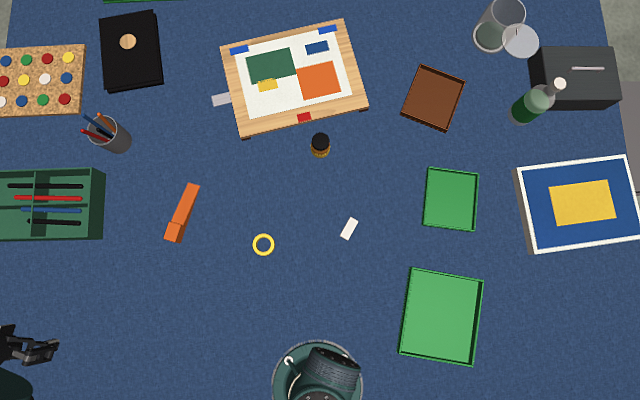

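View pics/side0.png

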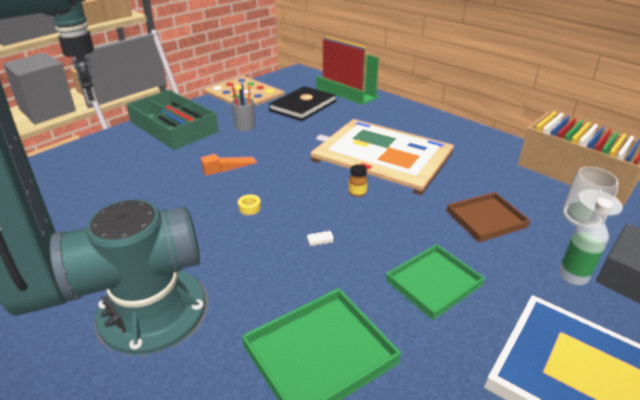

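Top view: the jar is at (320,145) and the red mark at (304,117). The wedge has its block at (173,232) and its thin end at (193,184). Tape is at (263,244), eraser at (349,228).
Look-alikes:
- **Trays:** brown (433,98), small green (451,198), large green (441,316). I choose the small green one.
- **Jar:** the amber jar at (320,145) is unlike the glasses/bottle at (500,30) and (533,103) or the pen cup at (108,133).
- **Wedge:** there is only one.

```bash
cat > m.py <<'E'
from h import *
def blob(f,lo,hi,box):
    hsv=cv2.cvtColor(f['image'],cv2.COLOR_RGB2HSV); m=cv2.inRange(hsv,lo,hi)
    z=np.zeros_like(m); x0,y0,x1,y1=box; z[y0:y1,x0:x1]=m[y0:y1,x0:x1]
    c=max(cv2.findContours(z,cv2.RETR_EXTERNAL,cv2.CHAIN_APPROX_NONE)[0],key=cv2.contourArea)
    return c[:,0].astype(float),z
E
python3 - <<'E'
from m import *
t=grab('top');s=grab('side'); np.set_printoptions(precision=4,suppress=True)
# tray rim
c,_=blob(t,(50,120,60),(75,255,255),(410,155,490,240)); P=plane(t,c,.022)[:,:2].astype(np.float32)
print('tray',cv2.minAreaRect(P))
c,_=blob(s,(50,120,60),(75,255,255),(380,240,490,320)); print('tray side',cv2.minAreaRect(plane(s,c,.022)[:,:2].astype(np.float32)))
# wedge
c,_=blob(t,(3,150,80),(16,255,255),(150,170,215,255)); 
print('wedge top corners px',cv2.approxPolyDP(c.astype(np.int32)[:,None],3,True)[:,0].tolist()); print(cv2.minAreaRect(plane(t,c,.01)[:,:2].astype(np.float32)))
c,_=blob(s,(3,150,80),(16,255,255),(190,145,270,185)); print('wedge side px',cv2.approxPolyDP(c.astype(np.int32)[:,None],2,True)[:,0].tolist())
# red mark
for f,b,z in((t,(285,105,325,128),.03),(s,(345,155,385,180),.03)):
    hsv=cv2.cvtColor(f['image'],cv2.COLOR_RGB2HSV); m=((hsv[...,0]<4)|(hsv[...,0]>174))&(hsv[...,1]>150)&(hsv[...,2]>100)
    ys,xs=np.nonzero(m); k=(xs>b[0])&(xs<b[2])&(ys>b[1])&(ys<b[3]); uv=np.c_[xs,ys][k]; print('red',len(uv),uv.min(0),uv.max(0),plane(f,[uv.mean(0)],z))
# board outline (non-blue) in top
hsv=cv2.cvtColor(t['image'],cv2.COLOR_RGB2HSV); m=(~((hsv[...,0]>95)&(hsv[...,0]<130)&(hsv[...,2]<140))).astype(np.uint8)*255
m=cv2.inRange(hsv,(10,40,120),(25,200,255)); z=np.zeros_like(m); z[10:134,215:372]=m[10:134,215:372]
ys,xs=np.nonzero(z); h=cv2.convexHull(np.c_[xs,ys].astype(np.int32)); r=cv2.approxPolyDP(h,4,True)[:,0]; print('board px',r.tolist()); print(plane(t,r,.03))
# jar: dark cap
for f,b in((t,(308,130,334,160)),(s,(345,160,372,200))):
    g=f['image'][b[1]:b[3],b[0]:b[2]].max(2)<50; ys,xs=np.nonzero(g); uv=np.c_[xs+b[0],ys+b[1]]; print('cap',len(uv),uv.min(0),uv.max(0),plane(f,[uv.mean(0)],.068 if f is t else .06))
a=cv2.resize(t['image'][90:250,140:500],None,fx=2,fy=2,interpolation=cv2.INTER_CUBIC)
b=cv2.resize(s['image'][120:220,190:450],None,fx=2.77,fy=2.77,interpolation=cv2.INTER_CUBIC)[:,:720]
cv2.imwrite('pics/crop1.png',cv2.cvtColor(np.vstack([a,b]),cv2.COLOR_RGB2BGR))
E
```

```text
tray ((0.4392329752445221, -0.3473697900772095), (0.1328083872795105, 0.15164901316165924), 80.5283432006836)
tray side ((0.4311329424381256, -0.35325106978416443), (0.137528195977211, 0.16189610958099365), 80.44871520996094)
wedge top corners px [[199, 186], [188, 183], [168, 223], [165, 239], [180, 242]]
((0.42644795775413513, 0.3263988494873047), (0.0448211207985878, 0.15207356214523315), 71.6778793334961)
wedge side px [[202, 158], [206, 173], [254, 162], [251, 158], [218, 159], [214, 155]]
red 97 [297 112] [310 121] [[0.6593 0.0135 0.03  ]]
red 14 [362 164] [369 167] [[0.6612 0.0116 0.03  ]]
board px [[368, 106], [239, 133], [219, 47], [342, 18]]
[[ 0.6835 -0.1517  0.03  ]
 [ 0.6205  0.1779  0.03  ]
 [ 0.8601  0.2323  0.03  ]
 [ 0.9355 -0.0955  0.03  ]]
cap 247 [312 133] [328 150] [[ 0.5805 -0.0252  0.068 ]]
cap 98 [352 167] [364 175] [[ 0.5865 -0.0205  0.06  ]]
```

View pics/crop1.png

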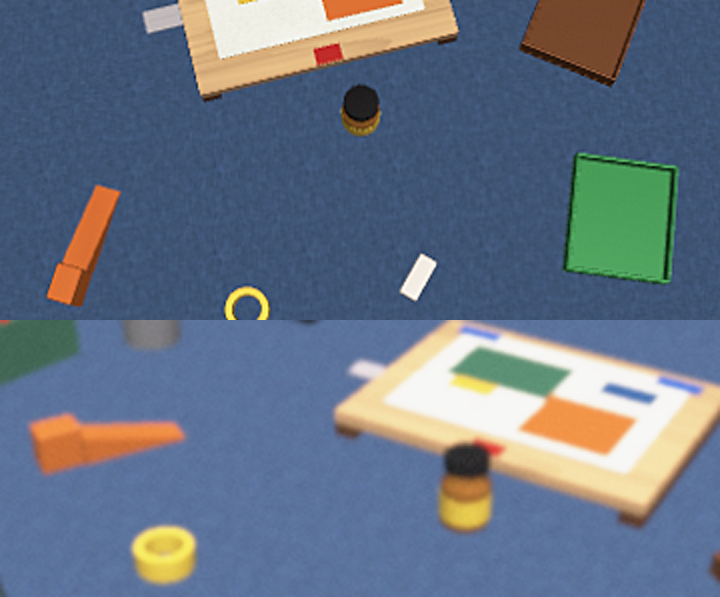

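The crop confirms the choices: one amber jar with a black cap in front of the red mark, the small green tray, and the wedge with its block toward the robot. Next I compute the tool yaw and offsets.

Run:
```python
from m import *
np.set_printoptions(precision=4,suppress=True)
t=grab('top');s=grab('side');st=telemetry.sense();print(st['time_s'],st['tool_pos'],st['opening']);print(np.array(st['tool_rot']))
b=(308,128,334,152); g=t['image'][b[1]:b[3],b[0]:b[2]].max(2)<48; ys,xs=np.nonzero(g)
(c,r)=cv2.minEnclosingCircle(np.c_[xs+b[0],ys+b[1]].astype(np.float32)); print('cap circle',c,r)
print('capcand',plane(t,[(c[0],133+8.2)],.075),'diam',np.ptp(plane(t,[(312,141),(329,141)],.075)[:,1]))
# yellow label/foot in side: lowest row
c,_=blob(s,(15,120,90),(35,255,255),(340,170,380,205)); print('label',c.min(0),c.max(0), plane(s,[(c[:,0].mean(),c[:,1].max())],.0))
print('proj jar side, foot/top',proj(s,[(.582,-.023,0),(.582,-.023,.075)]))
B=plane(t,[(171,221.5),(182,223.5),(177.5,242),(165,239)],.045);print('block',B,B.mean(0)); 
T=plane(t,[(188,183),(199.5,186)],.003);print('tip',T,T.mean(0)); d=T.mean(0)-B.mean(0);print(np.hypot(*d[:2]),np.degrees(np.arctan2(d[1],d[0])))
for n,u,b in(('tape',(263,244),0),('eraser',(349,228),0)): print(n,plane(t,[u],.014))
```

```text
0.3 [0.164  0.5248 0.2309] 0.9976808252769791
[[-0.9545  0.2982 -0.0003]
 [ 0.2982  0.9545 -0.0006]
 [ 0.0001 -0.0007 -1.    ]]
cap circle (320.0, 141.27272033691406) 8.825779914855957
capcand [[ 0.5782 -0.0249  0.075 ]] diam 0.04076206134001498
label [349. 177.] [366. 195.] [[ 0.5718 -0.0348  0.    ]]
proj jar side, foot/top [[356.5205 191.6179]
 [357.8484 167.102 ]]
block [[0.3982 0.3391 0.045 ]
 [0.3926 0.3122 0.045 ]
 [0.3484 0.3222 0.045 ]
 [0.3564 0.3526 0.045 ]] [0.3739 0.3315 0.045 ]
tip [[0.5012 0.313  0.003 ]
 [0.4925 0.2833 0.003 ]] [0.4968 0.2982 0.003 ]
0.12736905067935034 -15.171260242662807
tape [[0.3402 0.1215 0.014 ]]
eraser [[ 0.3736 -0.0911  0.014 ]]
```

>>> play_rows --pt "0 0 7 0.024 -0.032 -0.002 1" --pt "0 0 12 0.048 -0.063 -0.005 1" --pt "0 0 17 0.072 -0.095 -0.01 1" --pt "0 0 22 0.097 -0.127 -0.01 1" --pt "0 0 28 0.12 -0.158 -0.01 1" --pt "0 0 28 0.145 -0.19 -0.01 1" --pt "0 0 28 0.169 -0.222 -0.01 1" --pt "0 0 28 0.193 -0.253 -0.01 1" --pt "0 0 28 0.217 -0.285 -0.02 1" --pt "0 0 28 0.241 -0.316 -0.02 1" --pt "0 0 28 0.265 -0.348 -0.02 1" --pt "0 0 28 0.29 -0.38 -0.03 1" --pt "0 0 28 0.314 -0.411 -0.04 1" --pt "0 0 28 0.338 -0.443 -0.05 1" --pt "0 0 28 0.362 -0.475 -0.06 1" --pt "0 0 28 0.386 -0.506 -0.07 1" --pt "0 0 28 0.41 -0.538 -0.08 1" --pt "0 0 28 0.418 -0.548 -0.09 1" --pt "0 0 28 0.418 -0.548 -0.1 1" --pt "0 0 28 0.418 -0.548 -0.1 1"

```text
time_s: 1.97
tool_pos: [0.5803, -0.023, 0.128]
tool_rot: [[-0.983, -0.183, -0.006], [-0.183, 0.983, 0.002], [0.006, 0.003, -1.0]]
wrist_force: [-0.1, 0.5, -1.5]
opening: 1.002
```

Run:
```python
from h import *
t=grab('top');s=grab('side')
st=telemetry.sense();print(st['time_s'],st['tool_pos'],np.degrees(st['joints']).round(1))
R=np.array(st['tool_rot']);p=np.array(st['tool_pos']);print(R.round(3))
a=cv2.resize(t['image'][90:200,240:400],None,fx=2.5,fy=2.5);b=cv2.resize(s['image'][90:200,270:430],None,fx=2.5,fy=2.5)
cv2.imwrite('pics/hover.png',cv2.cvtColor(np.hstack([a,b]),cv2.COLOR_RGB2BGR))
```

```text
2.0667 [ 0.58100381 -0.02176392  0.13076766] [  -7.8   11.3   82.9    0.    85.9 -108.5]
[[-0.983 -0.186 -0.002]
 [-0.186  0.983  0.001]
 [ 0.002  0.001 -1.   ]]
```

View pics/hover.png

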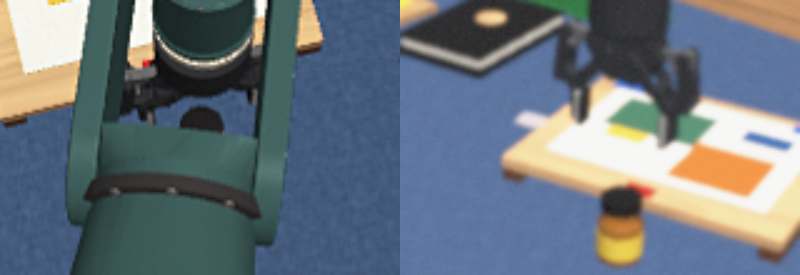

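The side crop shows the jar (crop 622,225) centred under the fingertips (580,118)/(665,143). I descend and grip.

>>> play_rows --pt "0 0 0 0.001 -0.001 -0.03 1" --pt "0 0 0 0.001 -0.001 -0.06 1" --pt "0 0 0 0.001 -0.001 -0.09 1" --pt "0 0 0 0.001 -0.001 -0.108 1" --pt "0 0 0 0.001 -0.001 -0.116 1" --pt "0 0 0 0.001 -0.001 -0.116 0.5" --pt "0 0 0 0.001 -0.001 -0.116 0.2" --pt "0 0 0 0.001 -0.001 -0.116 -0.3" --pt "0 0 0 0.001 -0.001 -0.116 -0.6" --pt "0 0 0 0.001 -0.001 -0.116 -0.6" --pt "0 0 0 0.001 -0.001 -0.116 -0.6" --pt "0 0 0 0.001 -0.001 -0.116 -0.6" --pt "0 0 0 0.001 -0.001 -0.116 -0.6"

```text
time_s: 3.15
tool_pos: [0.5852, -0.024, 0.0186]
tool_rot: [[-0.983, -0.185, 0.006], [-0.185, 0.983, -0.0], [-0.006, -0.001, -1.0]]
wrist_force: [-0.1, 1.0, 6.9]
opening: 0.54
```

>>> play_rows --pt "0 0 0 0 0 0.01 -0.6" --pt "0 0 0 0 0 0.03 -0.6" --pt "0 0 0 0 0 0.05 -0.6" --pt "0 0 0 0 0 0.07 -0.6" --pt "0 0 0 0 0 0.09 -0.6" --pt "0 0 0 0 0 0.09 -0.6"

```text
time_s: 3.65
tool_pos: [0.5858, -0.0245, 0.111]
tool_rot: [[-0.983, -0.185, 0.009], [-0.185, 0.983, -0.001], [-0.009, -0.003, -1.0]]
wrist_force: [1.0, 0.1, -1.0]
opening: 0.539
```

Run:
```python
from h import *
s=grab('side')
st=telemetry.sense();print(st['time_s'],st['tool_pos'],st['opening'],st['wrist_force'])
cv2.imwrite('pics/lift.png',cv2.cvtColor(cv2.resize(s['image'][90:220,270:450],None,fx=2.5,fy=2.5),cv2.COLOR_RGB2BGR))
```

```text
3.7 [ 0.58474372 -0.02434555  0.10846119] 0.5426373611048756 [-0.39352389  0.58877833 -2.19770467]
```

View pics/lift.png

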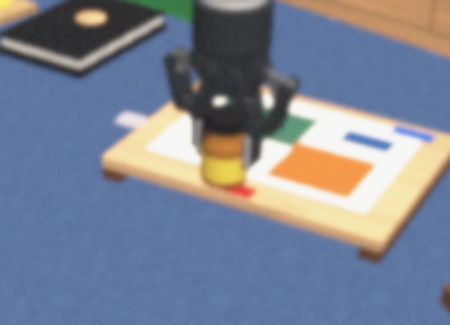

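The jar is gripped and hanging upright at crop (222,160). I carry it to the tray.

>>> play_rows --pt "0 0 -1 -0.007 -0.016 0 -0.6" --pt "0 0 -3 -0.018 -0.04 0 -0.6" --pt "0 0 -5 -0.033 -0.073 0 -0.6" --pt "0 0 -8 -0.048 -0.106 0 -0.6" --pt "0 0 -10 -0.063 -0.139 0 -0.6" --pt "0 0 -12 -0.078 -0.172 0 -0.6" --pt "0 0 -14 -0.093 -0.205 0 -0.6" --pt "0 0 -16 -0.108 -0.238 0 -0.6" --pt "0 0 -18 -0.123 -0.271 0 -0.6" --pt "0 0 -20 -0.135 -0.298 0 -0.6" --pt "0 0 -20 -0.143 -0.315 0 -0.6" --pt "0 0 -20 -0.147 -0.324 0 -0.6" --pt "0 0 -20 -0.147 -0.324 -0.02 -0.6" --pt "0 0 -20 -0.147 -0.324 -0.04 -0.6" --pt "0 0 -20 -0.147 -0.324 -0.055 -0.6" --pt "0 0 -20 -0.147 -0.324 -0.06 -0.6" --pt "0 0 -20 -0.147 -0.324 -0.06 -0.6"

```text
time_s: 5.12
tool_pos: [0.4347, -0.3459, 0.0423]
tool_rot: [[-0.987, 0.162, -0.004], [0.162, 0.987, 0.005], [0.005, 0.004, -1.0]]
wrist_force: [-1.0, -0.1, -2.3]
opening: 0.535
```

Run:
```python
from h import *
s=grab('side')
st=telemetry.sense();print(st['time_s'],st['tool_pos'],st['opening'],st['wrist_force'],np.degrees(st['joints']).round())
cv2.imwrite('pics/tray.png',cv2.cvtColor(cv2.resize(s['image'][180:330,350:530],None,fx=2.5,fy=2.5),cv2.COLOR_RGB2BGR))
```

```text
5.1667 [ 0.43561666 -0.3468469   0.04404906] 0.5371579131031639 [ 0.41372424 -0.19601389 -1.20235418] [ -44.   12.   92.    0.   76. -125.]
```

View pics/tray.png

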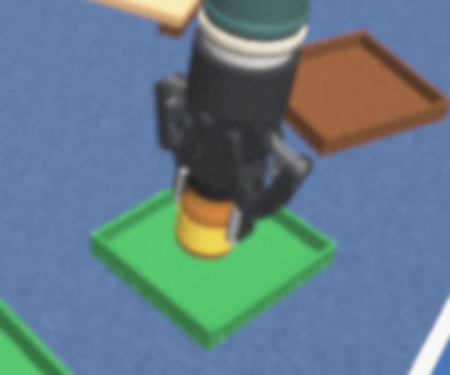

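The jar hangs over the middle of the small green tray. I lower it, release and rise.

>>> play_rows --pt "0 0 0 0 0 -0.01 -0.6" --pt "0 0 0 0 0 -0.018 -0.6" --pt "0 0 0 0 0 -0.023 -0.6" --pt "0 0 0 0 0 -0.026 -0.6" --pt "0 0 0 0 0 -0.026 -0.6" --pt "0 0 0 0 0 -0.026 0.1" --pt "0 0 0 0 0 -0.026 0.3" --pt "0 0 0 0 0 -0.026 0.5" --pt "0 0 0 0 0 -0.026 0.5" --pt "0 0 0 0 0 -0.026 0.5" --pt "0 0 0 0 0 -0.026 0.5" --pt "0 0 0 0 0 -0.01 0.5" --pt "0 0 0 0 0 0.02 0.5" --pt "0 0 0 0 0 0.05 0.5" --pt "0 0 0 0 0 0.08 0.6" --pt "0 0 0 0 0 0.11 0.6" --pt "0 0 0 0 0 0.12 0.6"

```text
time_s: 6.58
tool_pos: [0.4377, -0.3497, 0.1709]
tool_rot: [[-0.987, 0.162, 0.006], [0.162, 0.987, -0.006], [-0.007, -0.005, -1.0]]
wrist_force: [0.8, -0.7, 1.2]
opening: 0.798
```

>>> play_rows --pt "0 0 0 -0.003 0.03 0 0.6" --pt "0 0 0 -0.006 0.07 0 0.6" --pt "0 0 0 -0.01 0.11 0 0.6" --pt "0 0 0 -0.013 0.15 0 0.6" --pt "0 0 0 -0.017 0.19 0 0.6" --pt "0 0 0 -0.021 0.23 0 0.6" --pt "0 0 -1 -0.025 0.27 0 0.6" --pt "0 0 -2 -0.028 0.31 0 0.6" --pt "0 0 -3 -0.032 0.35 0 0.6" --pt "0 0 -4 -0.036 0.39 0 0.6" --pt "0 0 -5 -0.039 0.43 0 0.6" --pt "0 0 -6 -0.043 0.47 0 0.6" --pt "0 0 -6 -0.047 0.51 0 0.6" --pt "0 0 -6 -0.051 0.55 0 0.6" --pt "0 0 -6 -0.055 0.59 0 0.6" --pt "0 0 -6 -0.058 0.63 0 0.6" --pt "0 0 -6 -0.06 0.66 -0.02 0.6" --pt "0 0 -6 -0.062 0.678 -0.04 0.6" --pt "0 0 -6 -0.062 0.678 -0.06 0.6" --pt "0 0 -6 -0.062 0.678 -0.06 0.6"

```text
time_s: 8.25
tool_pos: [0.3706, 0.3291, 0.0996]
tool_rot: [[-0.965, 0.262, -0.009], [0.262, 0.965, -0.006], [0.007, -0.008, -1.0]]
wrist_force: [0.2, -0.8, -1.1]
opening: 0.799
```

Run:
```python
from h import *
s=grab('side');t=grab('top')
st=telemetry.sense();print(st['time_s'],st['tool_pos'],st['opening'],np.degrees(st['joints']).round());print(np.array(st['tool_rot']).round(3))
p=np.array(st['tool_pos']);print(proj(s,[p,(p[0],p[1],.045)]))
C=lambda i,x,y:cv2.resize(i[y:y+120,x:x+150],None,fx=2.5,fy=2.5)
i=np.vstack([np.hstack([C(s['image'],150,90),C(s['image'],370,200)]),np.hstack([C(t['image'],130,150),C(t['image'],390,140)])])
cv2.imwrite('pics/wedge.png',cv2.cvtColor(i,cv2.COLOR_RGB2BGR))
```

```text
8.35 [0.37319852 0.32937078 0.10403683] 0.7975164630913711 [ 35.   2.  96.  -0.  82. -40.]
[[-0.964  0.265 -0.003]
 [ 0.265  0.964 -0.002]
 [ 0.002 -0.003 -1.   ]]
[[207.54803706 139.92181573]
 [210.46463378 158.89308438]]
```

View pics/wedge.png

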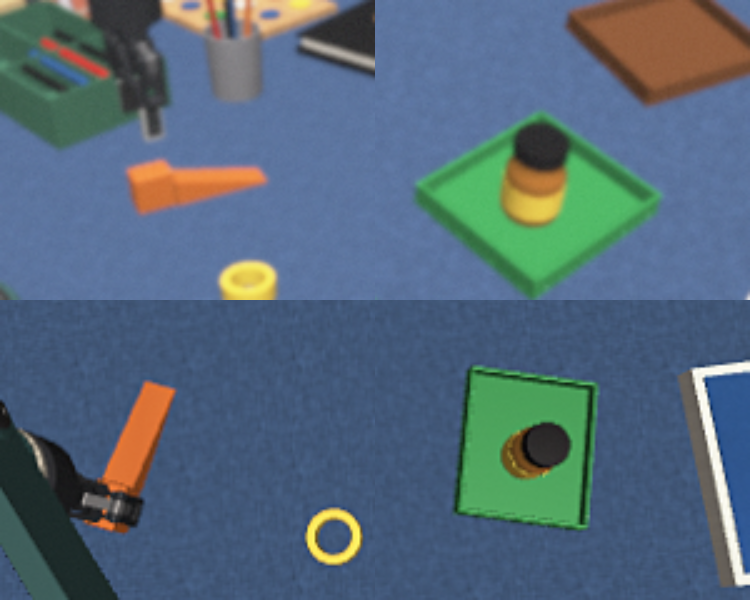

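The jar stands upright in the tray (side crop 535,175). The wedge block top at side px (210.5,158.9) coincides with the projected TCP axis, so I descend and grip.

>>> play_rows --pt "0 0 0 0.001 0.001 -0.03 0.6" --pt "0 0 0 0.001 0.001 -0.06 0.6" --pt "0 0 0 0.001 0.001 -0.085 0.6" --pt "0 0 0 0.001 0.001 -0.094 0.6" --pt "0 0 0 0.001 0.001 -0.096 0.6" --pt "0 0 0 0.001 0.001 -0.096 0.2" --pt "0 0 0 0.001 0.001 -0.096 -0.2" --pt "0 0 0 0.001 0.001 -0.096 -0.5" --pt "0 0 0 0.001 0.001 -0.096 -0.8" --pt "0 0 0 0.001 0.001 -0.096 -0.8" --pt "0 0 0 0.001 0.001 -0.096 -0.8" --pt "0 0 0 0.001 0.001 -0.096 -0.8" --pt "0 0 0 0.001 0.001 -0.096 -0.8"

```text
time_s: 9.43
tool_pos: [0.3769, 0.3323, 0.0121]
tool_rot: [[-0.964, 0.265, 0.005], [0.265, 0.964, 0.003], [-0.004, 0.004, -1.0]]
wrist_force: [1.0, 0.4, 6.8]
opening: 0.366
```

Run:
```python
from m import *
np.set_printoptions(precision=4,suppress=True)
t=grab('top')
st=telemetry.sense();print(st['time_s'],st['tool_pos'],st['opening'],st['wrist_force']);R=np.array(st['tool_rot']);print(R)
p=np.array(st['tool_pos']); x=-R[:,0]
c,_=blob(t,(3,150,80),(16,255,255),(150,170,215,225)); q=c[np.argsort(c[:,1])]
P=plane(t,c,.003); along=(P-p)@x; lat=(P-p)@R[:,1]; print('tip along',along.max(),'lat of tip zone',lat[along>along.max()-.006].min(),lat[along>along.max()-.006].max())
```

```text
9.4833 [0.3769 0.3323 0.0121] 0.3662305679127335 [0.8683 0.0922 5.4541]
[[-0.9644  0.2646  0.0047]
 [ 0.2646  0.9644  0.0032]
 [-0.0037  0.0043 -1.    ]]
tip along 0.1260753766188959 lat of tip zone -0.013680799510598828 0.016726275387822506
```

Gripped: opening 0.366 ≈ 31 mm, and the tip is 126 mm ahead of the TCP and centred within 2 mm. I slide it to about 25 mm in front of the lip, aligned with the board.

>>> play_rows --pt "0 0 0 0.002 -0.006 0.003 -0.8" --pt "0 0 1 0.007 -0.02 0.003 -0.8" --pt "0 0 3 0.016 -0.045 0.003 -0.8" --pt "0 0 5 0.025 -0.07 0.003 -0.8" --pt "0 0 7 0.033 -0.095 0.003 -0.8" --pt "0 0 9 0.042 -0.12 0.003 -0.8" --pt "0 0 11 0.051 -0.145 0.003 -0.8" --pt "0 0 13 0.06 -0.17 0.003 -0.8" --pt "0 0 15 0.068 -0.195 0.003 -0.8" --pt "0 0 17 0.077 -0.22 0.003 -0.8" --pt "0 0 19 0.086 -0.245 0.003 -0.8" --pt "0 0 21 0.095 -0.27 0.003 -0.8" --pt "0 0 23 0.103 -0.295 0.003 -0.8" --pt "0 0 25 0.111 -0.318 0.003 -0.8" --pt "0 0 26 0.117 -0.335 0.003 -0.8" --pt "0 0 26 0.122 -0.348 0.003 -0.8" --pt "0 0 26 0.122 -0.348 0.003 -0.8" --pt "0 0 26 0.122 -0.348 0.003 -0.8"

```text
time_s: 10.98
tool_pos: [0.4969, -0.0174, 0.0123]
tool_rot: [[-0.983, -0.183, -0.0], [-0.183, 0.983, 0.0], [0.0, 0.001, -1.0]]
wrist_force: [-0.5, -0.9, 0.6]
opening: 0.364
```

Run:
```python
from m import *
np.set_printoptions(precision=4,suppress=True)
s=grab('side');t=grab('top')
st=telemetry.sense();print(st['time_s'],st['tool_pos'],st['opening'],st['wrist_force']);R=np.array(st['tool_rot']);print(R)
p=np.array(st['tool_pos']); x=-R[:,0]; tip=p+x*.128;tip[2]=0; print('pred tip',tip,proj(s,[tip]),proj(t,[tip]),'lip side px',proj(s,[(.651,.013,.014)]))
a=cv2.resize(s['image'][110:230,240:440],None,fx=3,fy=3);b=cv2.resize(t['image'][90:180,240:400],None,fx=2.5,fy=2.5)
b=np.pad(b,((0,0),(0,200),(0,0)))
cv2.imwrite('pics/pre.png',cv2.cvtColor(np.vstack([a,b]),cv2.COLOR_RGB2BGR))
```

```text
11.0833 [ 0.4967 -0.0164  0.0124] 0.36803026745839124 [ 0.9341 -0.4689 -0.6389]
[[-0.9827 -0.185  -0.0002]
 [-0.185   0.9827  0.0004]
 [ 0.0001  0.0004 -1.    ]]
pred tip [0.6225 0.0073 0.    ] [[357.6513 181.1951]] [[306.7035 134.2328]] lip side px [[362.9882 172.0523]]
```

View pics/pre.png

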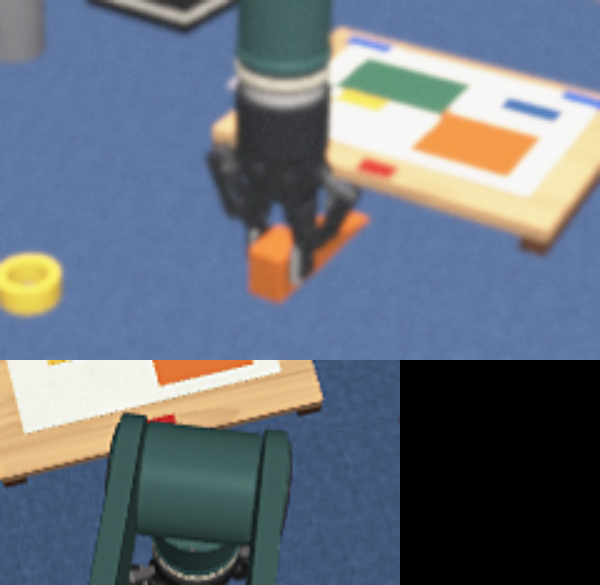

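The tip is at side px (362,182), straight ahead of the red mark at (366,166) and on the table. I slide it in slowly, first to about 55 mm insertion.

>>> play_rows --pt "0 0 0 0.005 0.001 -0.002 -0.8" --pt "0 0 0 0.012 0.002 -0.002 -0.8" --pt "0 0 0 0.02 0.004 -0.002 -0.8" --pt "0 0 0 0.028 0.005 -0.002 -0.8" --pt "0 0 0 0.036 0.007 -0.002 -0.8" --pt "0 0 0 0.044 0.008 -0.002 -0.8" --pt "0 0 0 0.052 0.01 -0.002 -0.8" --pt "0 0 0 0.058 0.011 -0.002 -0.8" --pt "0 0 0 0.063 0.012 -0.002 -0.8" --pt "0 0 0 0.067 0.013 -0.002 -0.8" --pt "0 0 0 0.071 0.013 -0.002 -0.8" --pt "0 0 0 0.075 0.014 -0.002 -0.8" --pt "0 0 0 0.079 0.015 -0.002 -0.8" --pt "0 0 0 0.083 0.016 -0.002 -0.8" --pt "0 0 0 0.083 0.016 -0.002 -0.8" --pt "0 0 0 0.083 0.016 -0.002 -0.8"

```text
time_s: 12.42
tool_pos: [0.5762, -0.0006, 0.012]
tool_rot: [[-0.982, -0.187, -0.009], [-0.187, 0.982, -0.002], [0.009, -0.0, -1.0]]
wrist_force: [-15.5, -2.9, 14.2]
opening: 0.367
```

>>> play_rows --pt "0 0 0 0.004 0.001 0.001 -0.8" --pt "0 0 0 0.008 0.0015 0.001 -0.8" --pt "0 0 0 0.012 0.002 0.001 -0.8" --pt "0 0 0 0.016 0.003 0.001 -0.8" --pt "0 0 0 0.018 0.0035 0.001 -0.8" --pt "0 0 0 0.018 0.0035 0.001 -0.8" --pt "0 0 0 0.018 0.0035 0.001 -0.8" --pt "0 0 0 0.018 0.0035 0.001 -0.8"

```text
time_s: 13.08
tool_pos: [0.5941, 0.003, 0.012]
tool_rot: [[-0.982, -0.187, -0.009], [-0.187, 0.982, -0.001], [0.009, 0.0, -1.0]]
wrist_force: [-12.3, -2.4, 9.9]
opening: 0.366
```

Run:
```python
from m import *
np.set_printoptions(precision=4,suppress=True)
s=grab('side')
st=telemetry.sense();print(st['time_s'],st['tool_pos'],st['opening'],st['wrist_force']);R=np.array(st['tool_rot']);print(R)
p=np.array(st['tool_pos']); x=-R[:,0]; tip=p+x*.128; print('insertion',(tip-[.651,.013,0])@x)
s0=cv2.imread('pics/side0.png')
# board right front corner area, before/after
C=lambda i:cv2.resize(i,None,fx=4,fy=4,interpolation=cv2.INTER_CUBIC)
n=cv2.cvtColor(s['image'],cv2.COLOR_RGB2BGR)
cv2.imwrite('pics/ins.png',np.vstack([C(s0[125:195,305:465]),C(n[125:195,305:465])]))
```

```text
13.1333 [0.5941 0.003  0.012 ] 0.36316444481633964 [-13.1272  -2.4814  10.6202]
[[-0.9824 -0.1866 -0.0087]
 [-0.1866  0.9824 -0.0014]
 [ 0.0088  0.0003 -1.    ]]
insertion 0.07013640330833071
```

View pics/ins.png

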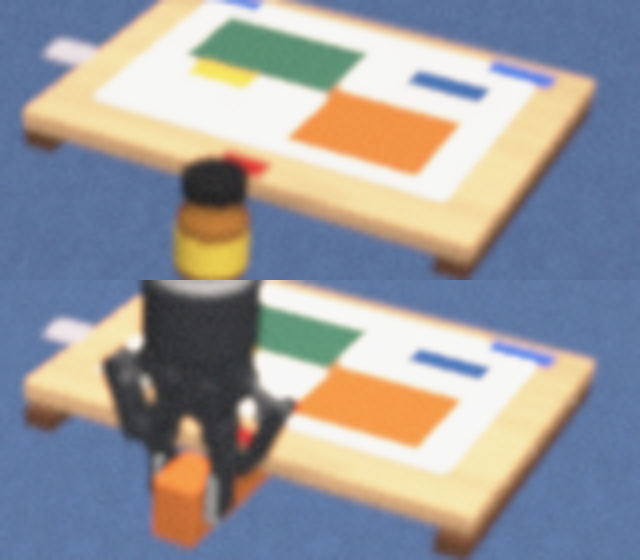

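The front corners have visibly risen, with the wedge under the middle. I quantify the lift by tracking edge features of the board, front and hinge side.

Run:
```python
from m import *
s=grab('side'); a=cv2.cvtColor(cv2.imread('pics/side0.png'),cv2.COLOR_BGR2GRAY); b=cv2.cvtColor(s['image'],cv2.COLOR_RGB2GRAY)
pts=np.float32([[422,183],[416,174],[409,167],[312,151.5],[452,145],[442,144],[395,172]])
q,ok,_=cv2.calcOpticalFlowPyrLK(a,b,pts[:,None],None,winSize=(15,15),maxLevel=2)
u=np.array([.982,.188]);lip=np.array([.651,.013])
for p,n in zip(pts,q[:,0]):
    X=plane(s,[p],.03)[0]; d=(X[:2]-lip)@u; Y=X.copy()
    k=(proj(s,[X+[0,0,.005]])-proj(s,[X]))[0]/5
    w=(250-d*1000)/250
    sh=n-p; print(p,'behind lip %.0f mm'%(d*1e3),'shift',sh.round(2),'lift mm %.1f'%(sh@k/(k@k)), 'at lip %.1f'%(sh@k/(k@k)/w) if w>.3 else '')
st=telemetry.sense();print(st['time_s'],st['wrist_force'],st['joint_vel'])
```

```text
[422. 183.] behind lip 14 mm shift [ 0.44 -1.63] lift mm 5.1 at lip 5.4
[416. 174.] behind lip 46 mm shift [ 0.38 -1.76] lift mm 5.6 at lip 6.8
[409. 167.] behind lip 69 mm shift [ 0.35 -1.96] lift mm 6.3 at lip 8.6
[312.  151.5] behind lip -5 mm shift [56.24 -3.79] lift mm 10.2 at lip 10.0
[452. 145.] behind lip 257 mm shift [ 0.36 -0.17] lift mm 0.7 
[442. 144.] behind lip 246 mm shift [ 0.2  -0.31] lift mm 1.1 
[395. 172.] behind lip 24 mm shift [-1.88 -2.44] lift mm 6.9 at lip 7.7
13.1833 [-12.81930301  -2.50967559  10.44518935] [ 1.00309389e-03 -5.06703145e-06 -9.35373800e-04 -2.42245616e-04
 -1.86356934e-04  1.38267525e-04]
```

The tracked lift at the lip is about 5.4–8 mm, and 70 mm of insertion predicts 6.5 mm, so it's in the middle of the 3–12 mm band. I hold briefly, then hand in.

>>> play_rows --pt "0 0 0 0 0 0 -0.8" --pt "0 0 0 0 0 0 -0.8" --pt "0 0 0 0 0 0 -0.8" --pt "0 0 0 0 0 0 -0.8" --pt "0 0 0 0 0 0 -0.8" --pt "0 0 0 0 0 0 -0.8" --pt "0 0 0 0 0 0 -0.8" --pt "0 0 0 0 0 0 -0.8"

```text
time_s: 13.85
tool_pos: [0.5941, 0.003, 0.012]
tool_rot: [[-0.982, -0.187, -0.009], [-0.187, 0.982, -0.001], [0.009, 0.0, -1.0]]
wrist_force: [-12.2, -2.9, 10.3]
opening: 0.366
```

Run:
```python
from rig import telemetry, hand_in
s=telemetry.sense();print(s['time_s'],s['tool_pos'],s['opening'],s['wrist_force'])
print(hand_in())
```

```text
13.85 [0.59410084 0.00301615 0.01201201] 0.3655888052612332 [-12.22980824  -2.87102972  10.30116085]
the job is handed in; nothing more can be done
None
```

I stood the ink jar in the small green tray and let it go. I then slid the wedge about 70 mm under the middle of the board's front edge, and handed in at 13.85 s still gripping it.

- **Lift:** the wedge geometry predicts 6.5 mm. Four tracked points on the board gave 5.4 to 8.6 mm at the front edge, so they agree only roughly. A fifth point gave 10.0 mm and I discarded it, because the gripper had moved in front of it.
- **Grip and stillness:** the arm was still, with the fingers open about 31 mm on the 32 mm wedge and steady. The wrist force was also steady, about 12 N against the push and 10 N upward.
- **Ink jar:** it was upright and released in the tray when I last looked, just before gripping the wedge. I did not look at it again after that.
- **Not directly checked:** I saw no sign of the robot touching the board, and all moves were planned clear of the bystanders. I took no closing measurement of either.

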